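Clamp a sherd in the measuring board

ROBOT

A 6-joint arm with a two-finger parallel gripper is mounted at the origin on a cart in front of the work surface, level with it; the furniture and walls round the work are solid. World frame = base frame: x ahead of the robot, y to its left, z up, the work surface at z = 0. Lengths are in m, angles in rad, forces in N, time in s.
With the tool pointing down it reaches from about 0.425 to 0.95 m from the base axis. Payload 3.5 kg.
Tool frame: the origin (TCP) lies midway between the tips of the shut fingers; the grasp point (between the pads) lies 19 mm behind it; x points along the fingers, y is the direction in which the jaws open and shut, and the axes are right-handed (so a half turn about x gives the same grasp; the last joint's range is limited). The gripper opens to 85 mm and grips with 20 to 120 N. Pads are 22 mm wide; open, the fingers measure 114 mm over their backs; the gripper's body (76 mm by 85 mm) begins 54 mm behind the grasp point. The pads swing forward as they close: fully open they stand 13 mm farther back than shut.
Start: joints at [1.147, 0.286, 1.577, -0, 1.279, -0.15], TCP at [0.182, 0.65, 0.231] pointing down, gripper open.
Joint ranges: [-2.77, 2.77], [-0.9, 2.22], [0.21, 2.48], [-1.53, 4.67], [0.24, 2.81], [-2.84, 2.84]. Speed limits (rad/s): [2.79, 2.79, 3.14, 3.14, 3.14, 3.14].

INTERFACE

Orientations are given as a unit quaternion [x, y, z, w].
In Python, from plant import sensors, optics, ctrl gives the robot as it stands.
- The arm moves only by the tool arm_command, never from a script. Its argument "increments" is a list that holds one entry, the list of rows, each a list of 4 numbers: the shift along the tool's x, y, z in cm, then the turn about the tool's x in rad. A call has 1 to 20 rows; each row shifts and turns the commanded pose from where the row before left it, along the tool's axes as they then stand; what a row does not reach is not made up. A row lasts 1/8 s, in which the tool goes at most 62.5 mm and 10.7 degrees, less where a joint would pass 70% of its speed; a pose out of reach is approached as far as the arm can. A call with a gripper value outside its range is refused whole. "grip" is the finger opening in cm, from 0 to 8.54, set as the call begins (left out, the last holds). The fingers move at their own pace and stop on an object; "grip_force" is the grip in N (left out, the last holds). Time passes only in rows, so rows that do not move let the fingers close. It gives the time, the measured TCP pose, the force and the opening at its end, in the units of the state.
- sensors.get_state(): the state, without advancing time (a new reading comes with each control period).
- optics.read_camera(name): name is "scene" or "side" or "wrist"; returns the picture (420x560x3 uint8, blue, green, red); there is no depth.
- optics.camera_model(name): a dict with "camera_matrix" (3x3 intrinsics, pixels), "world_from_camera" (4x4, takes a point from camera to world coordinates); the wrist camera has in their place "mount" (4x4, takes a point from camera to tool coordinates, whose origin is the TCP and whose axes are the tool frame's). Camera axes: x right, y up, looking along -z (the intrinsics and any distortion apply to the point x, -y, -z); pixel columns grow to the right and rows downward; lengths in m; the calibration is good to about 2 mm. A picture is of the moment at which its call begins: read the wrist's pose just before it. camera_model takes no time and is no camera call.
- ctrl.sign_off(): hands the job in, once; it reports no verdict.
Trained networks look in the newest picture that a camera, given by its name, has taken for a name from the list of things; names that differ only in an ending like _2 or _b are one class to them, and where a whole thing is asked for, a point or a joint stands for the part that bears it (a point fixed in the world has none). Each returns a list of dicts, best first, with "conf" (0 to 1); they miss things now and then, are a little off and sometimes report something else, mostly with a low value. They report only what shows in the picture. A call takes as long as a camera call.
- optics.boxes_of(camera, query): "at" ([row, column] in pixels, amid what is visible of it).
- optics.place_of(camera, query): "at" ([row, column] in pixels: a listed point, or the origin of a listed thing).
The state is a dict: "time": time; "qpos": joint angles; "dq": joint speeds; "joint_efforts": joint torques, N m; "eef_pos": TCP position; "tcp_rot": TCP orientation; "contact_force": force on the tool from outside, world axes, zero at the start; "wrist_torque": the same for the moment, N m; "opening": opening from 0.0 (shut) to 1.0 (fully open).
Only numpy, scipy, OpenCV 4.12 (cv2) and the standard library are available. Lean on these libraries where they do the work, as an engineer would, in place of code of your own. Each camera call takes 0.05 s, during which the arm holds its last target.

TASK

Swing the red cam lever to free the carriage of the measuring board, push the carriage against the sherd so that the sherd slides up to the blue sprung end pad and presses it about half way in (never to its end), then swing the lever fully back to lock the carriage, so that the sherd stays held. Keep the sherd flat on the board and leave the other sherds on the desk alone.

Things in the scene. Friction and masses are not known exactly. Their poses are not given: they have to be found in the camera images.
- board: Grey measuring board fixed to the desk, 145 x 385 mm, top 15 mm above the desk. Origin on the desk plane; in its frame it reaches x -80 to +65, y -205 to +180 mm. Its y axis is the slide direction, from carriage to sprung pad; x points roughly away from the robot. On it: aluminium guide rail (x +50 to +66, y -200 to +10 mm, top 49 mm above the desk), grey end block (y +148 to +178 mm).
- carriage (a joint): Carriage position along the board's +y (m), -0.050 to +0.105, growing towards the sherd and pad. Free, it slides against about 7 N of friction and stays where left, also against the pad's spring; locked, it holds 30 N. Grey bed 94 mm wide (x -49 to +45), 70 mm long, with blue 10 mm plates across front and rear, 16 to 56 mm above the desk.
- cam_lever (a joint): Angle of the red lever on the carriage (rad) about a vertical pin: 0 = locked, pointing along the board's -y (away from the pad); 1.57 = free, pointing along the board's -x (to the robot's side). Clockwise from above frees it. Needs about 0.1 N m (1 N at its end), has stops at both ends, stays where left. The brake bites below about 0.6, fully at 0. Push its end sideways.
- end_pad (a joint): How far the sprung pad is pushed in along the board's +y (m): 0 at rest, full travel 0.016; spring 0.6 N at rest to 5.4 N at full travel. A blue plate 100 mm wide, 12 mm thick, 16 to 56 mm above the desk, on a middle rod that is yellow for 18 mm behind the plate, then red for the last 8 mm before the grey end block: half way in, the red has just vanished.
- lever_tip (a point): Middle of the lever's rounded end, 92 mm from the pivot, 71 mm above the desk. The lever bar is 14 mm wide and 12 mm high (65 to 77 mm above the desk), with open space under its outer part.
- lever_pivot (a point): The lever's pivot at bar height, on the carriage, at x = +34 mm of the board and 35 mm behind the carriage's front face.
- push_face (a point): Middle of the carriage's flat rear face (looks to the board's -y), 40 mm above the desk; push here, towards the board's +y.
- jaw_face (a point): Middle of the carriage's front face (looks to the board's +y), 36 mm above the desk; this face meets the sherd.
- pad_face (a point): Middle of the pad's face (looks to the board's -y), 36 mm above the desk; at rest at y = +110 mm of the board.
- sherd: The loose pale pottery fragment lying flat on the board between carriage and pad, 106 x 105 x 20 mm, about 97 to 113 mm across in any direction, about 0.13 kg. Origin at the middle of its underside, z up.
- loose_1: Loose dark brown sherd on the desk, 164 x 120 x 38 mm, a bystander. Origin at the middle of its underside.
- loose_2: Loose dark brown sherd on the desk, 186 x 97 x 32 mm, a bystander. Origin at the middle of its underside.
- loose_3: Loose brown sherd on the desk, 133 x 75 x 35 mm, a bystander. Origin at the middle of its underside.
- loose_4: Loose grey-brown sherd near the desk's front edge, 130 x 82 x 25 mm, a bystander. Origin at the middle of its underside.

How it is judged:
On the way, in this order (a step that is already met when the one before it is completed fails the run):
1. the lever is swung to free (beyond 1.2 rad) (value of joint cam_lever above 1.2 rad), for 0.1 s.
2. with the lever free, the sherd presses the pad in by 4 to 12 mm (value of joint cam_lever above 0.9 rad and value of joint end_pad between 0.004 and 0.012 m), for 0.2 s.
3. the lever is swung back to locked (below 0.15 rad) (value of joint cam_lever below 0.15 rad), for 0.2 s.
At the end, for the whole second after the job is handed in: The lever is locked (below 0.15 rad), the sherd lies flat (within 0.2 rad) and at rest, and holds the pad pressed in by 4 to 12 mm of its 16 mm travel (value of joint cam_lever below 0.15 rad and value of joint end_pad between 0.004 and 0.012 m and angle between sherd's own z axis and vertical below 0.2 rad and linear speed of sherd below 0.01 m/s); the robot touches nothing.
It fails at once if the pad is pressed to its end (beyond 14.5 mm): the sherd is squeezed too hard (value of joint end_pad above 0.0145 m).
It fails at once if the sherd is tipped (beyond 0.4 rad) (angle between sherd's own z axis and vertical above 0.4 rad).
It fails at once if another sherd on the desk is moved by more than 30 mm (distance of any of loose_1, loose_2, loose_3, loose_4 from where it was at the start of the episode above 0.03 m).
It also fails if it takes over 70 s, if anything falls off the work surface, if the arm or the gripper's body presses on something with over 40 N, if the wrist force passes 120 N, or if a joint passes its speed limit or range.

## Working session

There is one attempt and no reset: what is moved stays moved. The work goes in short steps, Python scripts to look and compute and a tool call to move; the robot and the scene stay as the last step left them, time stands still between calls to the robot, and variables do not carry over. Pictures are saved under pics/ and viewed, and the job is handed in when it is done.

Besides the shell and the picture viewer there is one more tool, called after "Emit:" as a command line: name --argument value ..., lists and objects as JSON in quotes. arm_command: Moves the arm, as the interface text tells. Its arguments: {"type":"object","properties":{"increments":{"type":"array","items":{"type":"array","items":{"type":"array","items":{"type":"number"}}}},"grip":{"type":"number"},"grip_force":{"type":"number"}},"required":["increments"]}

```bash
ls; mkdir -p pics; python3 - <<'E'
from plant import sensors, optics, ctrl
import cv2
s=sensors.get_state();print(s)
for c in ['scene','side','wrist']:
    im=optics.read_camera(c);cv2.imwrite(f'pics/{c}0.png',im)
    for q in ['board','lever_tip','lever_pivot','push_face','jaw_face','pad_face','sherd']:
        try:
            print(c,q,[(r['at'],round(r['conf'],2)) for r in optics.place_of(c,q)[:2]])
        except Exception as e: print(c,q,e)
    print(optics.camera_model(c))
E
```

```text
pics
{'time': 0.0, 'qpos': array([ 1.14700160e+00,  2.87174591e-01,  1.57817818e+00, -3.23296928e-05,
        1.27858500e+00, -1.49987464e-01]), 'dq': array([-0.00109668,  0.00059503,  0.00080851, -0.00156321,  0.0002391 ,
        0.00090798]), 'joint_efforts': array([-1.55179499e-03, -4.05986345e+01, -2.92620957e+01, -2.24991727e-04,
        5.82886802e-03,  9.34368614e-06]), 'eef_pos': array([0.18221769, 0.64925953, 0.22994058]), 'tcp_rot': array([ 0.0957017 ,  0.70071471, -0.09729836,  0.70026646]), 'contact_force': array([ 0.96990931, -0.43511519, -0.46504652]), 'wrist_torque': array([-0.01760361, -0.01327685,  0.01904914]), 'opening': 1.0011664476469075}
scene board [([208.2, 239.8], 0.66)]
scene lever_tip [([218.1, 283.7], 0.7), ([237.2, 351.5], 0.39)]
scene lever_pivot [([205.5, 268.1], 0.92), ([212.4, 253.8], 0.74)]
scene push_face [([224.6, 260.6], 0.57), ([204.4, 271.6], 0.2)]
scene jaw_face [([215.8, 251.1], 0.93), ([205.6, 266.7], 0.42)]
scene pad_face [([188.8, 230.6], 0.64)]
scene sherd [([199.0, 233.9], 0.55), ([208.2, 239.7], 0.51)]
{'camera_matrix': array([[409.45168
[... 1043 characters left out ...]
        ,  0.        ,  0.        ,  1.        ]])}
wrist board []
wrist lever_tip []
wrist lever_pivot []
wrist push_face []
wrist jaw_face []
wrist pad_face []
wrist sherd []
{'camera_matrix': array([[306.34876093,   0.        , 280.47054638],
       [  0.        , 306.34876093, 211.45373565],
       [  0.        ,   0.        ,   1.        ]]), 'mount': array([[ 1.50551631e-03,  2.65628394e-01, -9.64074318e-01,
        -1.42845113e-01],
       [ 9.99998182e-01, -1.52817830e-03,  1.14056148e-03,
         1.47409314e-04],
       [-1.17031194e-03, -9.64074282e-01, -2.65630211e-01,
        -6.57796104e-02],
       [ 0.00000000e+00,  0.00000000e+00,  0.00000000e+00,
         1.00000000e+00]])}
```

View pics/scene0.png

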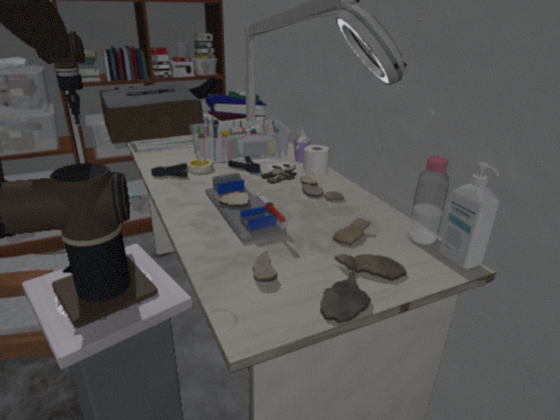

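View pics/side0.png

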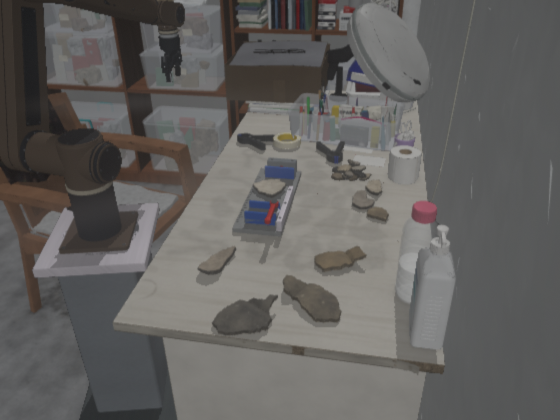

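```bash
cat > h.py <<'E'
from plant import sensors, optics, ctrl
import cv2, numpy as np
from scipy.spatial.transform import Rotation as R
def TW():
    s=sensors.get_state();T=np.eye(4);T[:3,:3]=R.from_quat(s['tcp_rot']).as_matrix();T[:3,3]=s['eef_pos'];return T
def cam(c,T=None):
    m=optics.camera_model(c)
    return m['camera_matrix'], (m['world_from_camera'] if c!='wrist' else (TW() if T is None else T)@m['mount'])
def ray(c,at,z,T=None):
    K,W=cam(c,T);r,cc=at
    d=W[:3,:3]@np.array([(cc-K[0,2])/K[0,0],-(r-K[1,2])/K[1,1],-1]);o=W[:3,3]
    return o+d*(z-o[2])/d[2]
def proj(c,p,T=None):
    K,W=cam(c,T);q=W[:3,:3].T@(np.array(p)-W[:3,3]);
    return K[1,2]-K[1,1]*q[1]/-q[2], K[0,2]+K[0,0]*q[0]/-q[2]
E
python3 - <<'E'
from h import *
for c in ['scene','side']:
    im=cv2.imread(f'pics/{c}0.png')
    a=im[130:290,180:360]
    cv2.imwrite(f'pics/{c}0z.png',cv2.resize(a,None,fx=4,fy=3.7,interpolation=cv2.INTER_CUBIC)[:600])
Z=dict(board=0,lever_tip=.071,lever_pivot=.071,push_face=.04,jaw_face=.036,pad_face=.036,sherd=.015)
for c,q,at in [('scene','board',[208.2,239.8]),('scene','lever_tip',[218.1,283.7]),('scene','lever_tip',[237.2,351.5]),('scene','lever_pivot',[205.5,268.1]),('scene','lever_pivot',[212.4,253.8]),('scene','push_face',[224.6,260.6]),('scene','jaw_face',[215.8,251.1]),('scene','pad_face',[188.8,230.6]),('scene','sherd',[199,233.9]),
('side','board',[198.5,275.6]),('side','lever_tip',[222,266.2]),('side','push_face',[215.4,262.3]),('side','pad_face',[173.2,278.5]),('side','sherd',[190.4,268.3])]:
    print(c,q,ray(c,at,Z[q]).round(4))
E
```

```text
scene board [0.511  0.1488 0.    ]
scene lever_tip [ 0.4932 -0.0951  0.071 ]
scene lever_tip [ 0.5648 -0.2887  0.071 ]
scene lever_pivot [ 0.5093 -0.0042  0.071 ]
scene lever_pivot [ 0.447  -0.0134  0.071 ]
scene push_face [ 0.4513 -0.0405  0.04  ]
scene jaw_face [0.4673 0.0271 0.036 ]
scene pad_face [0.5331 0.2337 0.036 ]
scene sherd [0.5191 0.1945 0.015 ]
side board [0.5259 0.1364 0.    ]
side lever_tip [ 0.4837 -0.1054  0.071 ]
side push_face [ 0.4763 -0.0224  0.04  ]
side pad_face [0.5438 0.2398 0.036 ]
side sherd [0.5045 0.1647 0.015 ]
```

View pics/scene0z.png

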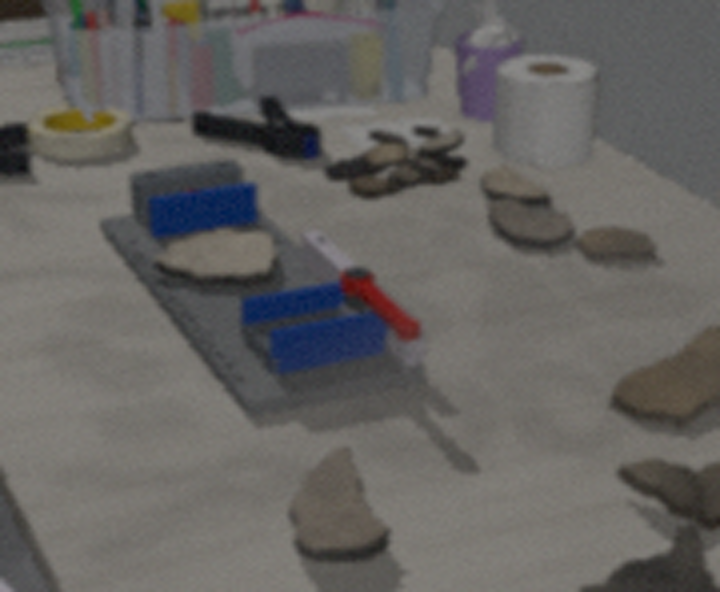

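View pics/side0z.png

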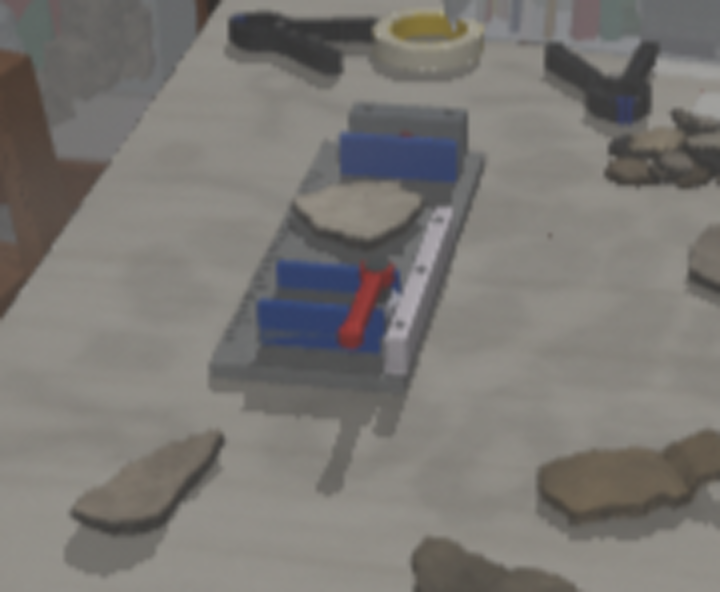

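The wide views show the board with its lever locked: the lever tip is at about scene (218,284), the pad is beyond the sherd, and loose_4 is near the board's front end. Next I'll take a closer look with the wrist camera.

```bash
cat >> h.py <<'E'
def delta(p):
    T=TW();return (T[:3,:3].T@(np.array(p)-T[:3,3])*100).round(2)
E
python3 - <<'E'
from h import *
T=TW();print(T.round(3));print(delta([.48,.10,.25]))
E
```

```text
[[ 0.     0.27   0.963  0.182]
 [ 0.     0.963 -0.27   0.65 ]
 [-1.     0.     0.     0.231]
 [ 0.     0.     0.     1.   ]]
[ -1.87 -44.9   43.51]
```

Emit:
arm_command --increments '[[[-0.2,-4,4],[-0.2,-4,4],[-0.2,-4,4],[-0.2,-4,4],[-0.2,-4,4],[-0.2,-4,4],[-0.2,-4,4],[-0.2,-4,4],[-0.2,-4,4],[0,-4,4],[0,-4,3.5],[0,-1,0]]]' --grip 0

```text
invalid input at $.increments[0][0]: expected 4 numbers
```

Emit:
arm_command --increments '[[[-0.2,-4,4,0],[-0.2,-4,4,0],[-0.2,-4,4,0],[-0.2,-4,4,0],[-0.2,-4,4,0],[-0.2,-4,4,0],[-0.2,-4,4,0],[-0.2,-4,4,0],[-0.2,-4,4,0],[0,-4,4,0],[0,-4,3.5,0],[0,-1,0,0],[0,0,0,0],[0,0,0,0]]]' --grip 0

```text
time: 2.95
eef_pos: [0.4791, 0.1001, 0.2493]
tcp_rot: [0.096, 0.701, -0.096, 0.701]
contact_force: [0.8, -0.5, -0.2]
opening: -0.002
```

```bash
python3 - <<'E'
from h import *
T=TW();print(T.round(4),sensors.get_state()['time'])
im=optics.read_camera('wrist');cv2.imwrite('pics/w1.png',cv2.resize(im,(800,600),interpolation=cv2.INTER_CUBIC))
Z=dict(board=0,lever_tip=.071,lever_pivot=.071,push_face=.04,jaw_face=.036,pad_face=.036,sherd=.015)
for q in Z:
    for r in optics.place_of('wrist',q)[:2]: print(q,np.round(r['at'],1),round(r['conf'],2),ray('wrist',r['at'],Z[q],T).round(4))
E
```

```text
[[-0.000e+00  2.689e-01  9.632e-01  4.791e-01]
 [ 4.000e-04  9.632e-01 -2.689e-01  1.001e-01]
 [-1.000e+00  4.000e-04 -1.000e-04  2.493e-01]
 [ 0.000e+00  0.000e+00  0.000e+00  1.000e+00]] 2.95
board [143.8  29.7] 0.26 [ 0.3509 -0.1906  0.    ]
lever_tip [245.7 113.6] 0.63 [ 0.4892 -0.0973  0.071 ]
lever_pivot [242.9 198.3] 0.64 [ 0.5114 -0.0046  0.071 ]
push_face [210.4 170.3] 0.73 [ 0.4727 -0.0346  0.04  ]
jaw_face [206.  231.4] 0.68 [0.4878 0.0363 0.036 ]
sherd [187.5 345.2] 0.93 [0.5074 0.1759 0.015 ]
```

View pics/w1.png

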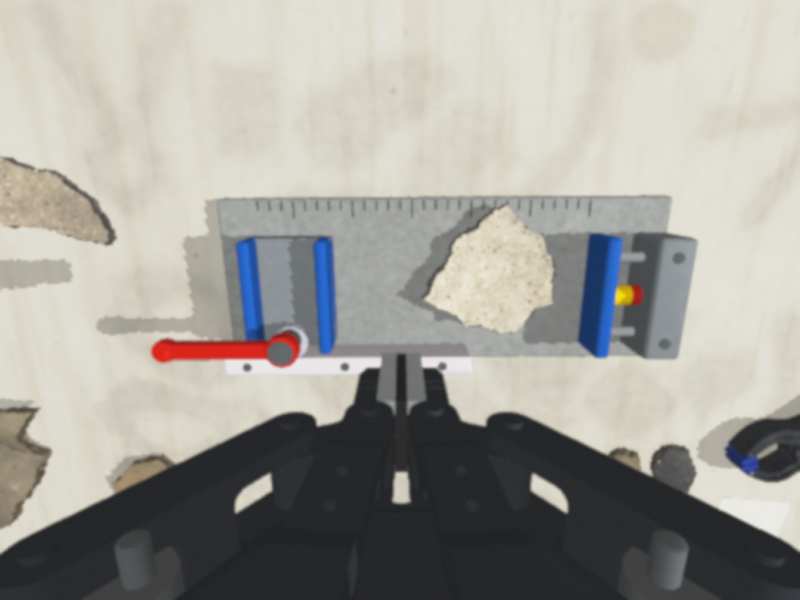

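The wrist view shows the lever bar running from (283,350) to (163,350), the sherd at about (495,270) and the pad at (600,295) with red showing on its rod. Tool y runs along board y and tool z along board x, so I'll go to the rail side of the lever tip.

Emit:
arm_command --increments '[[[0,-3.5,1.8,0],[0,-3.5,1.8,0],[0,-3.5,1.8,0],[0,-3.5,1.8,0],[0,-3.2,1.7,0],[4,0,0,0],[4,0,0,0],[4,0,0,0],[3,0,0,0],[0,0,0,0],[0,0,0,0]]]'

```text
time: 4.72
eef_pos: [0.5198, -0.091, 0.1007]
tcp_rot: [0.096, 0.7, -0.097, 0.701]
contact_force: [0.6, 0.2, 0.2]
opening: -0.001
```

```bash
cat > look.py <<'E'
from h import *
import sys
n=sys.argv[1]
T=TW();s=sensors.get_state();print(s['time'],s['eef_pos'].round(4),s['contact_force'].round(1))
Z=dict(lever_tip=.071,lever_pivot=.071,push_face=.04,jaw_face=.036,pad_face=.036,sherd=.015)
im=optics.read_camera('wrist');cv2.imwrite(f'pics/w{n}.png',cv2.resize(im,(800,600),interpolation=cv2.INTER_CUBIC))
for q in sys.argv[2:]:
    for r in optics.place_of('wrist',q)[:2]: print(q,np.round(r['at'],1),round(r['conf'],2),ray('wrist',r['at'],Z[q],T).round(4))
E
python3 look.py 2 lever_tip lever_pivot push_face
```

```text
4.725 [ 0.5198 -0.091   0.1007] [0.6 0.2 0.2]
lever_tip [195.  262.2] 0.66 [ 0.4899 -0.0936  0.071 ]
lever_pivot [191.2 420.1] 0.79 [ 0.5121 -0.0058  0.071 ]
push_face [190.6 418.1] 0.58 [0.5214 0.005  0.04  ]
push_face [131.4 349.7] 0.55 [ 0.4711 -0.0313  0.04  ]
```

View pics/w2.png

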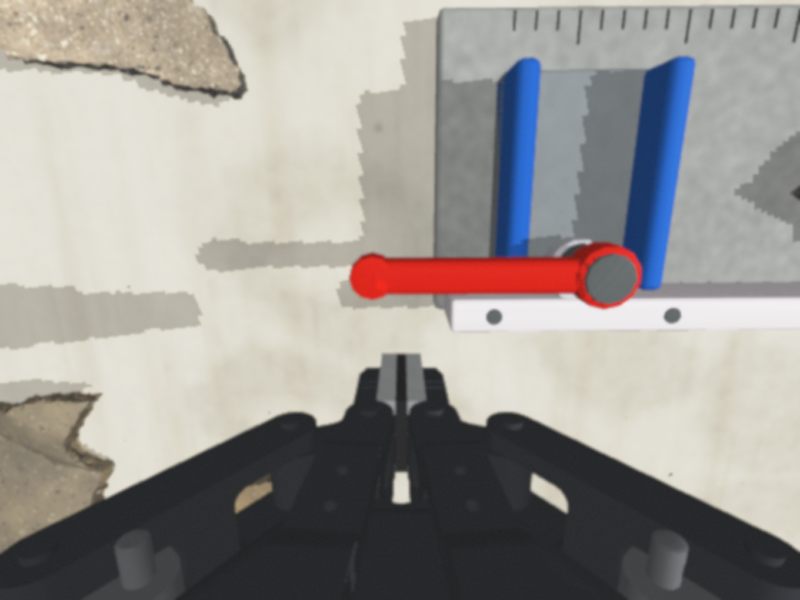

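Emit:
arm_command --increments '[[[2,0,0,0],[2.1,0,0,0],[0,0,-0.6,0],[0,0,-0.6,0],[0,0,-1,0],[0,0,-1,0],[0,0,-1,0],[0,0.2,-1,0],[0,0.4,-1,0],[0,0.5,-1,0],[0,0.8,-0.9,0],[0,0.8,-0.8,0],[0,0.8,-0.7,0],[0,0.7,-0.4,0],[0,0.7,-0.3,0],[0,0.6,-0.2,0],[0,0,0,0]]]'

```text
time: 7.05
eef_pos: [0.4323, -0.0087, 0.0582]
tcp_rot: [0.096, 0.701, -0.096, 0.7]
contact_force: [-0.2, -0.1, -0.4]
opening: 0.0
```

```bash
python3 look.py 3 lever_tip lever_pivot push_face
```

```text
7.05 [ 0.4323 -0.0087  0.0582] [-0.2 -0.1 -0.4]
lever_tip [245.6 327.1] 0.7 [0.4246 0.0154 0.071 ]
```

View pics/w3.png

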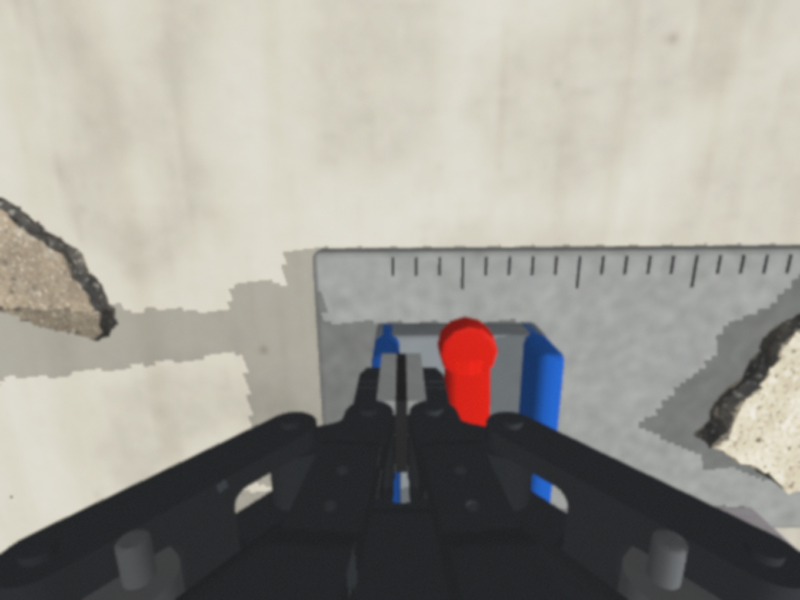

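The lever now points to the robot's side at about 1.5 rad. Next I'll lift and move behind the carriage's rear face.

Emit:
arm_command --increments '[[[-2,0,0,0],[0,-1.8,2.1,0],[0,-1.8,2,0],[2,0,0,0],[2,0,0,0],[0,0,0,0]]]'

```text
time: 8.0
eef_pos: [0.4608, -0.0548, 0.0368]
tcp_rot: [0.097, 0.702, -0.096, 0.699]
contact_force: [0.5, -1.4, -0.1]
opening: 0.005
```

```bash
python3 look.py 4 lever_tip lever_pivot push_face jaw_face sherd
```

```text
8.0 [ 0.4608 -0.0548  0.0368] [ 0.5 -1.4 -0.1]
lever_tip [159.2 445.4] 0.77 [0.4238 0.0159 0.071 ]
push_face [270.  332.6] 0.73 [ 0.4707 -0.0306  0.04  ]
jaw_face [265.  469.3] 0.71 [0.4888 0.0375 0.036 ]
```

View pics/w4.png

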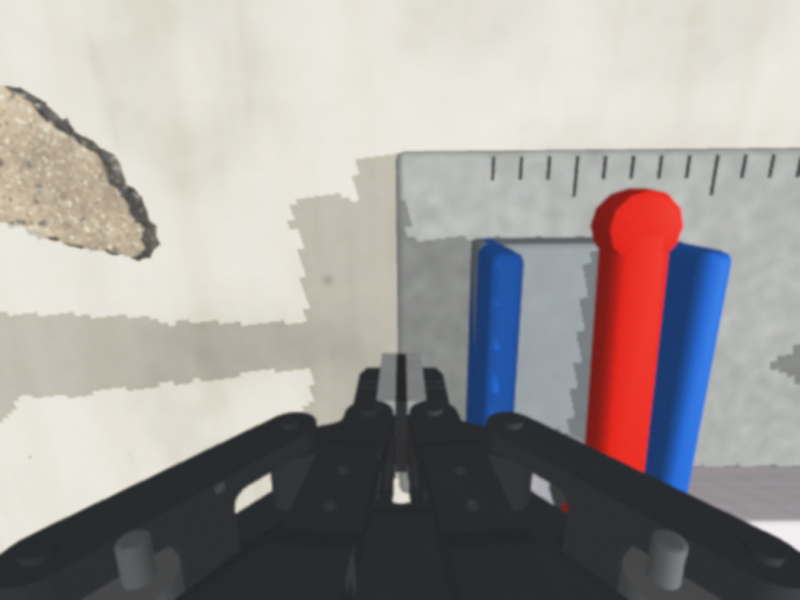

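```bash
python3 - <<'E'
from h import *
T=np.eye(4);T[:3,:3]=R.from_quat([.096,.701,-.096,.701]).as_matrix();T[:3,3]=[.4791,.1001,.2493]
P=np.array([.5118,-.0052]);by=np.array([.269,.963]);bx=np.array([.963,-.269])
for n,px,z in [('shL',(424,300),.03),('shR',(553,302),.03),('shR2',(548,240),.03),('shTop',(507,206),.03),('padb',(590,235),.016),('padb2',(582,352),.016),('padbacktop',(620,238),.056),('boardR',(670,197),.015),('boardL',(220,198),.015),('redL',(633,295),.036),('redR',(643,295),.036)]:
    p=ray('wrist',(px[1]*.7,px[0]*.7),z,T)[:2]-P
    print(n,'bx %.1f by %.1f'%(p@bx*1000,p@by*1000))
s=sensors.get_state();p=s['eef_pos'][:2]-P;print(p@bx,p@by)
E
```

```text
shL bx -27.7 by 112.3
shR bx -26.1 by 223.0
shR2 bx -79.2 by 213.9
shTop bx -106.6 by 178.2
padb bx -81.7 by 254.1
padb2 bx 25.4 by 259.1
padbacktop bx -84.1 by 260.1
boardR bx -113.4 by 317.8
boardL bx -112.0 by -59.4
redL bx -34.0 by 287.4
redR bx -34.0 by 295.8
-0.033516182274446464 -0.0613149334141389
```

Emit:
arm_command --increments '[[[0,1,0,0],[0,0.8,0,0],[0,0.8,0,0],[0,0.8,0,0],[0,0.8,0,0],[0,0.8,0,0],[0,0.8,0,0],[0,0.8,0,0],[0,0.8,0,0],[0,0.8,0,0],[0,0.8,0,0],[0,0.8,0,0],[0,0.8,0,0],[0,0,0,0]]]'

```text
time: 10.05
eef_pos: [0.4908, 0.047, 0.0387]
tcp_rot: [0.095, 0.701, -0.096, 0.7]
contact_force: [-2.3, -3.7, 3.0]
opening: 0.001
```

```bash
python3 look.py 5 lever_tip push_face jaw_face sherd pad_face
```

```text
10.05 [0.4908 0.047  0.0387] [-2.3 -3.7  3. ]
lever_tip [153.8 406.3] 0.7 [0.4483 0.1054 0.071 ]
push_face [267.4 307.7] 0.8 [0.4969 0.0596 0.04  ]
jaw_face [260.  442.8] 0.77 [0.5133 0.1275 0.036 ]
sherd [204.  542.3] 0.83 [0.5064 0.1944 0.015 ]
sherd [235.2 438.1] 0.6 [0.5094 0.1359 0.015 ]
```

View pics/w5.png

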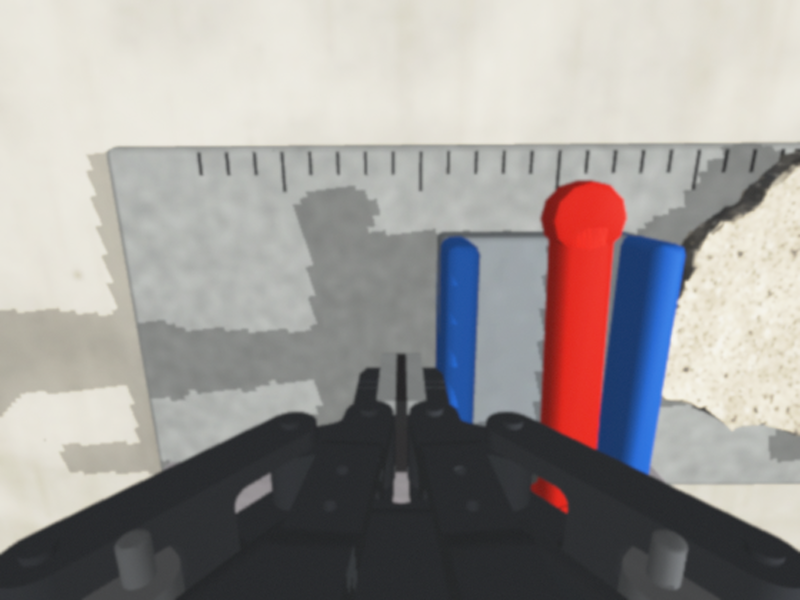

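Emit:
arm_command --increments '[[[0,-0.5,0,0],[-4,0,0,0],[-5,1,0,0],[-5,2,0,0],[-4,3,0,0],[0,3,0,0],[0,0,0,0],[0,0,0,0]]]'

```text
time: 11.35
eef_pos: [0.5133, 0.1286, 0.2173]
tcp_rot: [0.096, 0.701, -0.097, 0.7]
contact_force: [0.1, -0.4, -0.3]
opening: 0.0
```

```bash
python3 look.py 6 lever_tip jaw_face sherd pad_face
```

```text
11.35 [0.5133 0.1286 0.2173] [ 0.1 -0.4 -0.3]
lever_tip [140.6 238.8] 0.63 [0.4509 0.1059 0.071 ]
jaw_face [191.4 278.9] 0.88 [0.5135 0.1264 0.036 ]
sherd [166.  334.8] 0.57 [0.5065 0.1934 0.015 ]
sherd [137.5 237.3] 0.29 [0.4474 0.0974 0.015 ]
pad_face [191.3 396.7] 0.73 [0.5475 0.2486 0.036 ]
```

View pics/w6.png

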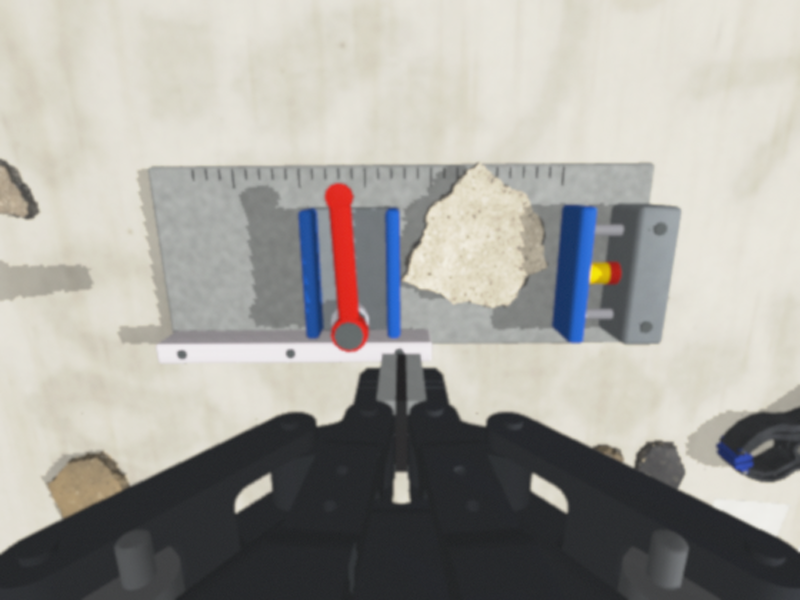

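```bash
cat > px.py <<'E'
from h import *
P=np.array([.5118,-.0052]);by=np.array([.269,.963]);bx=np.array([.963,-.269])
T=TW();p=T[:2,3]-P;print('tcp',p@bx*1000,p@by*1000)
def b(n,px,z):
    p=ray('wrist',(px[1]*.7,px[0]*.7),z,T)[:2]-P
    print(n,'bx %.1f by %.1f'%(p@bx*1000,p@by*1000))
E
python3 - <<'E'
from px import *
for a in [('shL',(404,278),.03),('shR',(546,240),.03),('shRlow',(544,265),.03),('padb',(562,206),.016),('padb2',(555,340),.016),('redL',(609,272),.036),('redR',(621,272),.036),('jawtop',(399,280),.056)]: b(*a)
E
```

```text
tcp -34.050330244947375 128.96356976882277
shL bx -28.2 by 131.2
shR bx -57.3 by 238.2
shRlow bx -38.2 by 238.4
padb bx -81.6 by 252.9
padb2 bx 28.0 by 257.6
redL bx -33.9 by 285.8
redR bx -33.9 by 294.9
jawtop bx -32.3 by 127.5
```

Emit:
arm_command --increments '[[[0,-3.3,0,0],[0,-3,0,0],[2,-3,0,0],[5,0,0,0],[5,0,0,0],[5,0,0,0],[0.8,0,0,0],[0,0.6,0,0],[0,0.5,0,0],[0,0.4,0,0],[0,0.4,0,0],[0,0.4,0,0],[0,0.3,0,0],[0,0.3,0,0],[0,0,0,0]]]'

```text
time: 13.48
eef_pos: [0.4978, 0.0661, 0.0422]
tcp_rot: [0.095, 0.7, -0.097, 0.702]
contact_force: [-1.4, -5.5, -2.8]
opening: -0.003
```

```bash
python3 - <<'E'
from px import *
print(sensors.get_state()['contact_force'])
for c in ['side','scene']:
    a=optics.read_camera(c)[120:240,200:320]
    cv2.imwrite(f'pics/{c}7.png',cv2.resize(a,(600,600),interpolation=cv2.INTER_CUBIC))
E
```

```text
tcp -32.694079322354845 64.85568091893552
[-1.42991718 -5.50953917 -2.76948715]
```

View pics/side7.png

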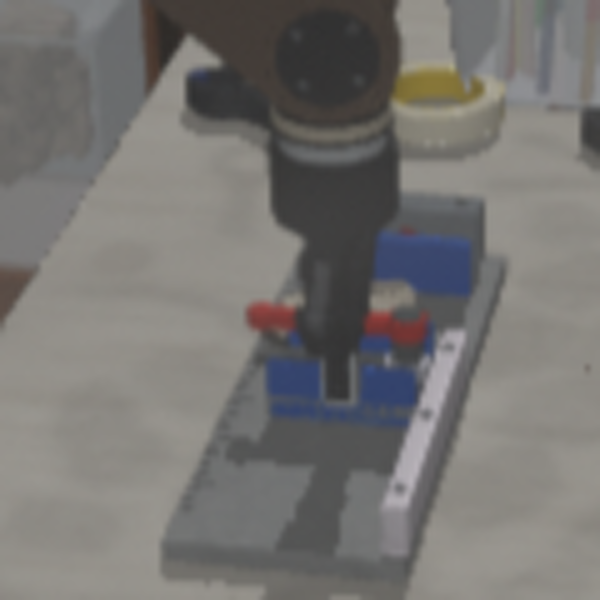

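Red is still faintly visible behind the pad, and the sherd is near it. I'll lift and look from above.

Emit:
arm_command --increments '[[[0,-0.8,0,0],[-4,0,0,0],[-5,1,0,0],[-5,3,0,0],[-1.5,4,0,0],[0,4,0,0],[0,0,0,0],[0,0,0,0]]]'

```text
time: 14.58
eef_pos: [0.5269, 0.1749, 0.1961]
tcp_rot: [0.096, 0.7, -0.096, 0.701]
contact_force: [0.6, -0.1, -0.8]
opening: -0.001
```

```bash
python3 look.py 8 lever_tip jaw_face sherd pad_face; python3 -c "
import cv2
a=cv2.imread('pics/w8.png')[100:350,300:750];cv2.imwrite('pics/w8z.png',cv2.resize(a,(800,444)))"
```

```text
14.575 [0.5269 0.1749 0.1961] [ 0.6 -0.1 -0.8]
lever_tip [136.1 203.4] 0.7 [0.4532 0.1274 0.071 ]
jaw_face [195.8 251.6] 0.62 [0.5204 0.1462 0.036 ]
sherd [167.5 293.6] 0.73 [0.5071 0.1947 0.015 ]
sherd [197.6 180.9] 0.31 [0.5057 0.0686 0.015 ]
pad_face [193.  354.3] 0.65 [0.5455 0.2469 0.036 ]
```

View pics/w8.png

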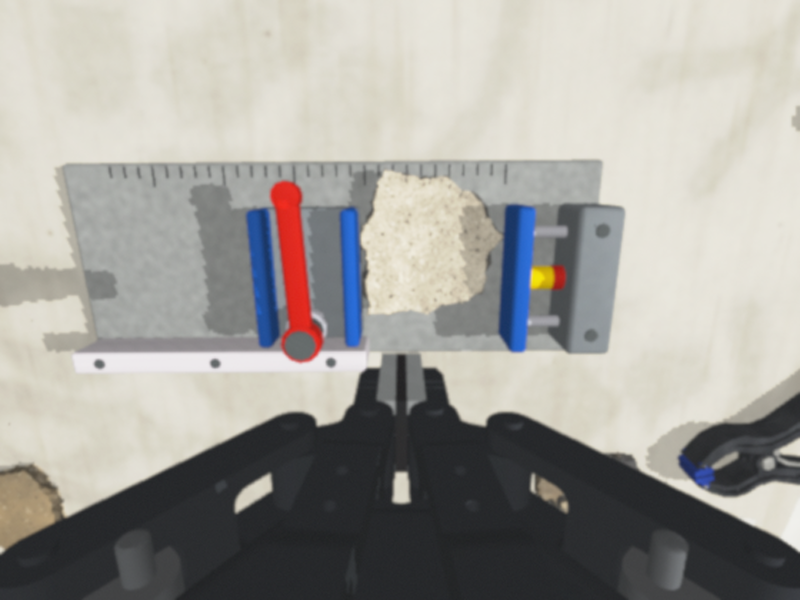

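```bash
python3 - <<'E'
from px import *
for a in [('shL',(363,260),.03),('shL2',(372,205),.03),('shR',(500,237),.03),('padb',(508,206),.016),('padb2',(502,348),.016),('redL',(553,278),.036),('redR',(566,278),.036),('jawtopfront',(360,270),.056),('padtopback',(533,207),.056)]: b(*a)
E
```

```text
tcp -33.81082219897193 176.83493609197367
shL bx -45.8 by 149.8
shL2 bx -84.0 by 156.9
shR bx -62.0 by 246.3
padb bx -82.5 by 253.9
padb2 bx 26.6 by 256.1
redL bx -33.9 by 284.0
redR bx -33.9 by 293.1
jawtopfront bx -43.7 by 150.0
padtopback bx -84.0 by 260.1
```

View pics/w8z.png

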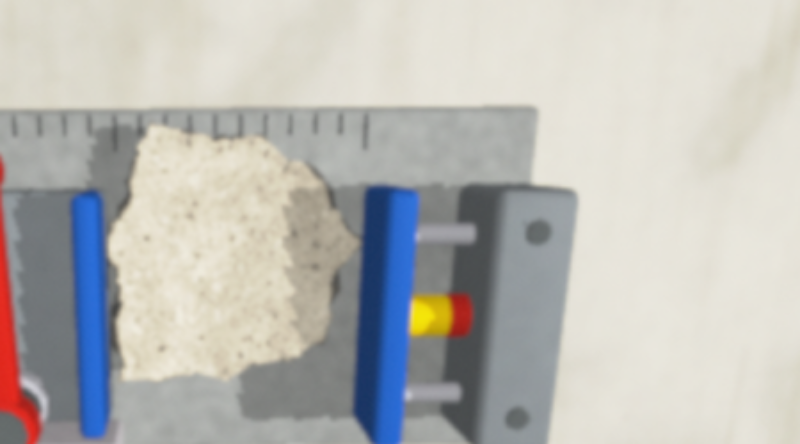

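The sherd turned so that its flat side lies on the jaw and its tip is about 8 mm short of the pad. I'll push about 12 mm more.

Emit:
arm_command --increments '[[[0,-4,0,0],[0,-4,0,0],[2,-4.1,0,0],[5,0,0,0],[5,0,0,0],[3.6,0,0,0],[0,0.4,0,0],[0,0.4,0,0],[0,0.3,0,0],[0,0.3,0,0],[0,0.3,0,0],[0,0.2,0,0],[0,0.2,0,0],[0,0,0,0],[0,0,0,0]]]'

```text
time: 16.7
eef_pos: [0.5005, 0.0767, 0.0409]
tcp_rot: [0.094, 0.7, -0.097, 0.701]
contact_force: [-1.7, -9.1, -1.2]
opening: 0.006
```

Emit:
arm_command --increments '[[[0,-0.8,0,0],[-4,0,0,0],[-5,1,0,0],[-5,3,0,0],[-1.5,4,0,0],[0,4,0,0],[0,0,0,0],[0,0,0,0]]]'

```text
time: 17.7
eef_pos: [0.5302, 0.1865, 0.1951]
tcp_rot: [0.096, 0.7, -0.096, 0.701]
contact_force: [0.2, 0.0, 0.3]
opening: -0.001
```

```bash
python3 look.py 9 lever_tip jaw_face sherd pad_face; python3 -c "
import cv2
a=cv2.imread('pics/w9.png')[100:350,250:700];cv2.imwrite('pics/w9z.png',cv2.resize(a,(800,444)))"
```

```text
17.7 [0.5302 0.1865 0.1951] [0.2 0.  0.3]
lever_tip [137.  196.9] 0.78 [0.4557 0.1337 0.071 ]
jaw_face [196.2 252.7] 0.67 [0.5242 0.159  0.036 ]
sherd [166.6 294.2] 0.9 [0.5094 0.2071 0.015 ]
pad_face [196.  351.5] 0.6 [0.5507 0.255  0.036 ]
```

View pics/w9z.png

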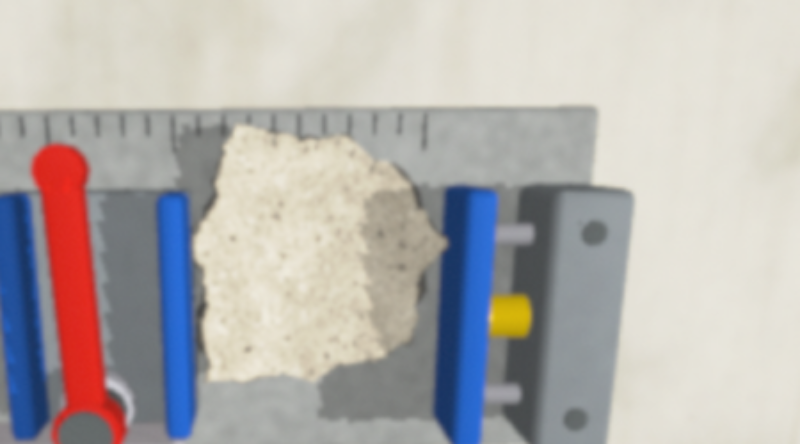

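```bash
python3 - <<'E'
from px import *
f=450/800
def z(x,y): return (250+x*f,100+y*f)
for a in [('padb',z(447,187),.016),('padb2',z(436,430),.016),('yelR',z(531,316),.036),('yelL',z(491,316),.056),('padtopback',z(496,188),.056),('blockL',z(520,300),.016),('shR',z(447,242),.03),('jawtop',z(191,300),.056)]: b(*a)
im=optics.read_camera('wrist');cv2.imwrite('pics/wraw.png',im)
a=im[120:260,300:490];cv2.imwrite('pics/w10z.png',cv2.resize(a,(760,560),interpolation=cv2.INTER_CUBIC))
E
```

```text
tcp -33.79803102357126 188.83627963253926
padb bx -83.1 by 260.9
padb2 bx 21.2 by 262.3
yelR bx -34.3 by 292.6
yelL bx -38.6 by 271.0
padtopback bx -84.8 by 269.3
blockL bx -36.8 by 294.2
shR bx -62.7 by 259.0
jawtop bx -44.7 by 160.4
```

View pics/w10z.png

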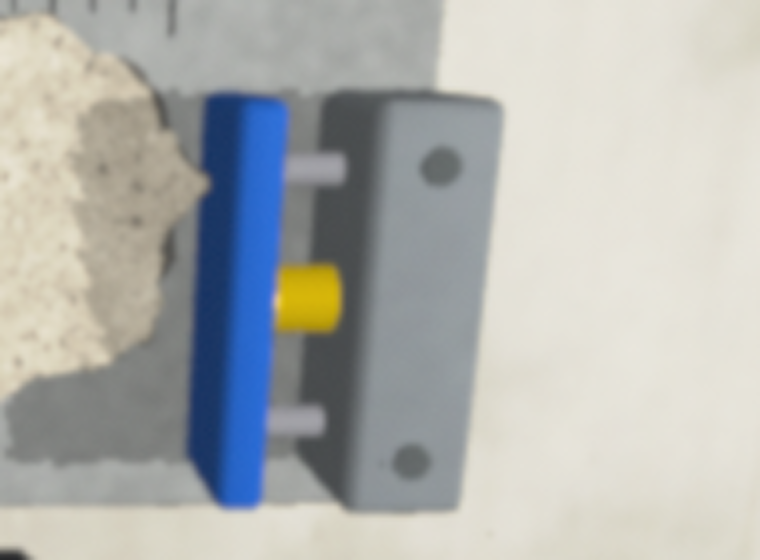

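The red has just vanished at zoom (340,298) and the pad's edges moved about 7–9 mm, so it's about half way in. Now I'll swing the lever back from its pad side.

Emit:
arm_command --increments '[[[0,-2.2,-2.2,0],[0,-2.1,-2.2,0],[4,0,0,0],[4,0,0,0],[4,0,0,0],[1.4,0,0,0],[0,0,0,0]]]'

```text
time: 18.88
eef_pos: [0.4759, 0.1568, 0.0599]
tcp_rot: [0.096, 0.701, -0.097, 0.7]
contact_force: [-0.2, -0.4, -0.4]
opening: -0.0
```

```bash
python3 look.py 11 lever_tip; python3 px.py
```

```text
18.875 [0.4759 0.1568 0.0599] [-0.2 -0.4 -0.4]
tcp -76.65994689394681 147.14965448662517
```

View pics/w11.png

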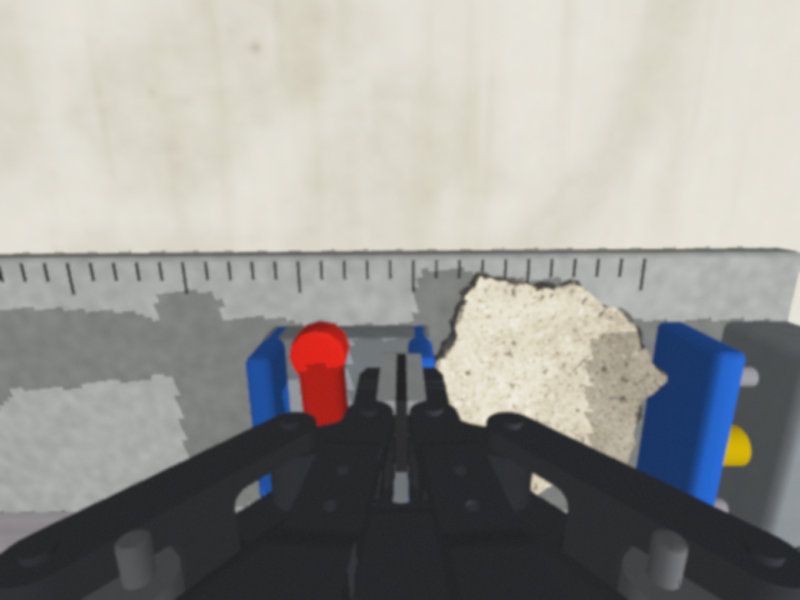

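Emit:
arm_command --increments '[[[0,-0.6,-0.2,0],[0,-0.6,-0.2,0],[0,-0.7,0,0],[0,-0.7,0,0],[0,-0.7,0,0],[0,-0.7,0.2,0],[0,-0.7,0.2,0],[0,-0.7,0.3,0],[0,-0.7,0.3,0],[0,-0.7,0.4,0],[0,-0.7,0.5,0],[0,-0.7,0.6,0],[0,-0.6,0.6,0],[0,-0.4,0.7,0],[0,-0.3,0.7,0],[0,-0.3,0.7,0],[0,-0.2,0.6,0],[0,-0.2,0.5,0],[0,0,0,0]]]'

```text
time: 21.35
eef_pos: [0.5058, 0.0426, 0.0603]
tcp_rot: [0.096, 0.7, -0.097, 0.701]
contact_force: [0.0, -0.4, 0.2]
opening: 0.001
```

```bash
python3 look.py 12 lever_tip; python3 px.py
```

```text
21.35 [0.5058 0.0426 0.0603] [ 0.  -0.4  0.2]
tcp -18.709314067819033 44.49530368377166
```

View pics/w12.png

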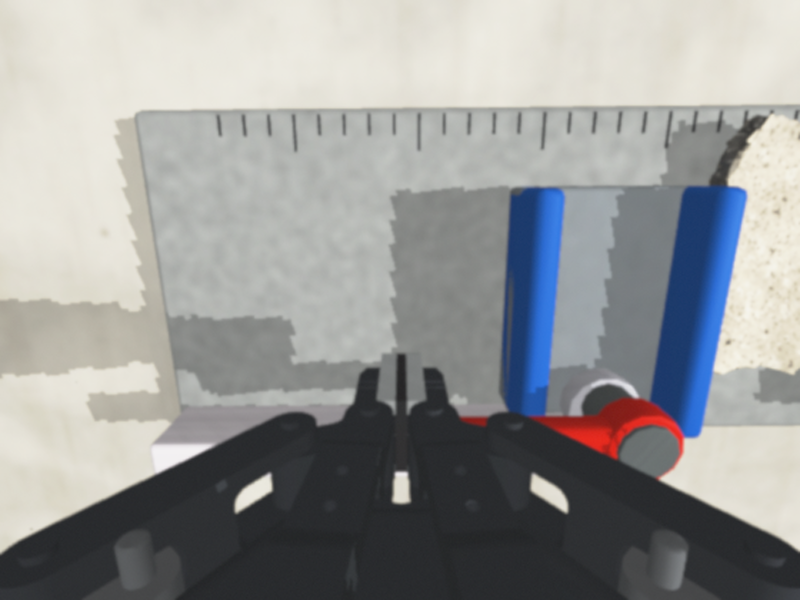

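Emit:
arm_command --increments '[[[0,0,0.3,0],[0,0,0.3,0],[0,0,0.2,0],[0,0,0,0]]]'

```text
time: 21.95
eef_pos: [0.5064, 0.0426, 0.0593]
tcp_rot: [0.096, 0.707, -0.096, 0.694]
contact_force: [-18.5, 3.0, 13.9]
opening: -0.002
```

```bash
python3 look.py 13 lever_tip lever_pivot; python3 px.py
```

```text
21.95 [0.5064 0.0426 0.0593] [-18.5   3.   13.9]
lever_pivot [306.3 443.8] 0.57 [0.5449 0.1139 0.071 ]
tcp -18.027764924427032 44.57098902373646
```

View pics/w13.png

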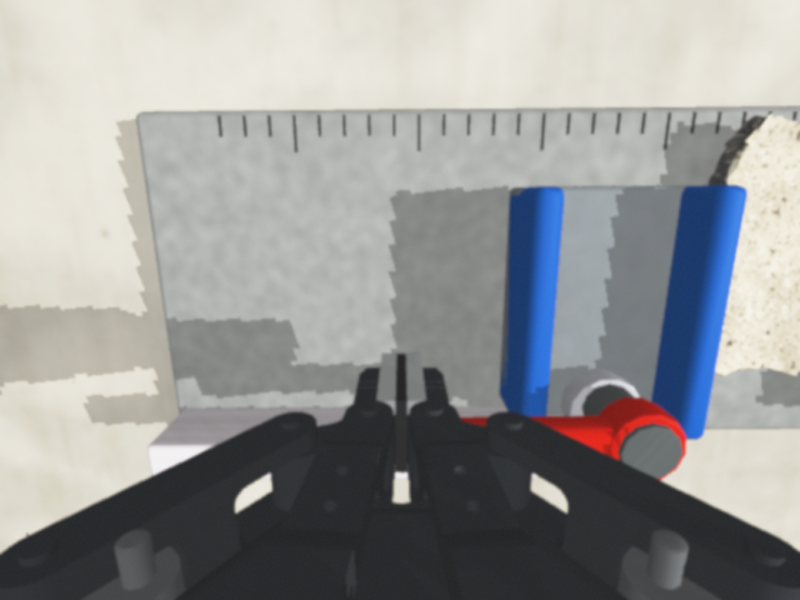

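The force rose to 18 N with no movement, so the lever is at its lock stop. I'll back off, lift and check.

Emit:
arm_command --increments '[[[0,0,-1.2,0],[0,0,-1,0],[-4,0,0,0],[-5,3,0,0],[-5,4,0,0],[0,4,0,0],[0,3.4,0,0],[0,0,0,0],[0,0,0,0]]]'

```text
time: 23.22
eef_pos: [0.5304, 0.184, 0.1989]
tcp_rot: [0.096, 0.701, -0.097, 0.7]
contact_force: [0.2, 0.4, 0.1]
opening: -0.0
```

```bash
python3 look.py 14 lever_tip lever_pivot jaw_face sherd pad_face; python3 px.py
```

```text
23.225 [0.5304 0.184  0.1989] [0.2 0.4 0.1]
lever_tip [239.9 115.2] 0.7 [0.5237 0.024  0.071 ]
lever_pivot [235.5 215.7] 0.73 [0.545  0.1166 0.071 ]
jaw_face [191.8 253. ] 0.72 [0.5206 0.1574 0.036 ]
sherd [164.  298.6] 0.94 [0.5085 0.2097 0.015 ]
pad_face [191.2 348.7] 0.95 [0.5461 0.2513 0.036 ]
tcp -32.72843517165237 187.00205002216387
```

View pics/w14.png

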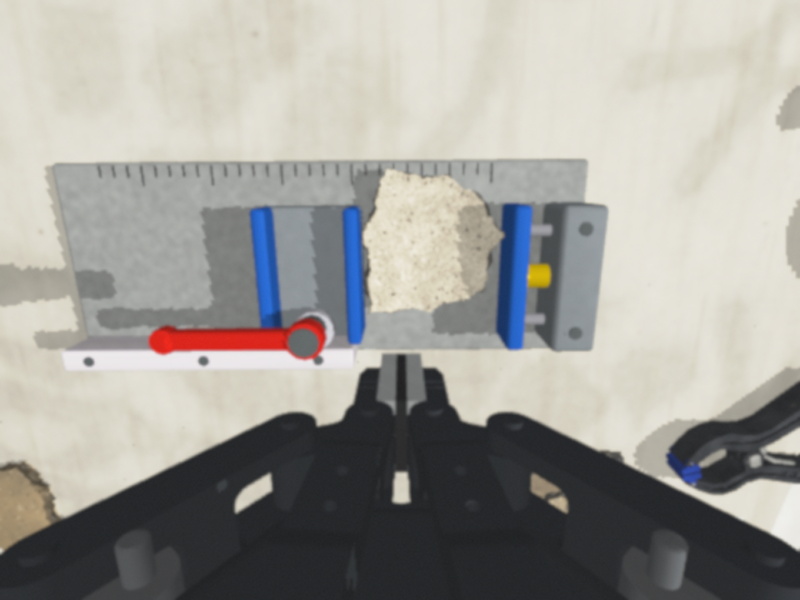

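```bash
python3 - <<'E'
from h import *
s=sensors.get_state();print(s['time'],s['contact_force'].round(1));print(ctrl.sign_off())
E
```

```text
23.525 [-0.3 -0.1 -0.1]
the job is handed in; nothing more can be done
None
```

I freed the carriage, pushed the sherd up to the sprung pad until it was about half way in, locked the lever again and handed the job in at 23.5 s.

- **Pad:** The red on the rod has just vanished, and the visible rod shortened by about 8 mm. My individual edge readings of the travel ranged from about 6.6 to 9.2 mm, all inside 4–12 mm. The yellow length looked the same before and after locking.
- **Lever:** It met its lock stop at about 18 N without moving further. Its direction from pivot to tip matches the locked direction at the start.
- **Sherd:** It lies flat between the jaw and the pad. It turned about 50° while being pushed, so it meets the pad with a tip that is off-centre rather than with an edge.
- **Surroundings:** The arm was well clear and read near-zero contact force at hand-in. I kept the arm away from the other sherds and saw none of them disturbed, but I did not measure their positions.

No check failed. The calibration and network readings differed from each other by 2–4 mm along the way.

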